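# Set the bench disc finisher to speed step 5 and start it

### The job

Set the disc finisher to speed step 5 and start it: with a fingertip, push the pointed selector lever round, counting the clicks, until it rests on the fifth mark - never on to the sixth, the disc is not rated for it - and only then press the broad flat start button fully in and let it come back out. Just push and press: do not grip the lever, do not pick anything up, and leave the mushroom stop button, the small direction knob, the nut and bracket lying on the deck, and the caliper and discs beside the machine as they are.

Things in the scene. Friction and masses are not known exactly. Their poses are not given: they have to be found in the camera images.
- machine: Green bench disc finisher, 320 mm deep (x), 620 mm wide (y); place and yaw vary. Origin: centre of its underside, on the bench; x points away from the operator, z up. The +y half has a 250 mm brown sanding disc with guard, hood and work rest, up to 180 mm high. The -y half is a level aluminium control deck at z = 120 mm with the controls at its middle and corners; nothing there is over 40 mm above the deck.
- selector_axis (a point): Point on the selector's vertical turning axis, at deck level, 120 mm above the bench; axes as the machine's. Round it lies the black dial plate (150 mm across, 3 mm thick) with six white radial marks for the steps, 54 mm and more from the axis, growing longer from step 1 (on the left) to step 6 (on the right). Lever hub: 42 mm across, up to 11 mm above the deck.
- selector_nose (a point): Tip of the selector lever's pointed nose, 49 mm from the turning axis, on its top, 34 mm above the deck; x axis: from the turning axis to the nose. The lever is one upright grey plastic bar, 14 mm thick, with flat sides, from 30 mm behind the axis (blunt tail) to 42 mm in front, then the point; 6 to 34 mm above the deck. A black line on its top runs to the nose.
- selector (a joint): Lever angle in rad, growing clockwise from above. Clicks every 30 degrees: steps 1 to 6 at 0, 0.524, 1.047, 1.571, 2.094, 2.618. Nose at step 1: 75 degrees counterclockwise of the machine's x axis, at step 6: 75 degrees clockwise of it. Starts at rest in step 1, 2 or 3. 0.2 N m (6 N at 35 mm) lifts it out of a step; past half-way it snaps into the next by itself and stays.
- start (a joint): Travel of the start button in m: 0 = out, 0.006 = fully in. Springs back when released; fully in takes about 4.5 N.
- start_top (a point): Centre of the top face of the start button: a broad flat grey round button, 38 mm across, in a steel collar 52 mm across. Its top stands 18 mm above the deck when out (10 mm above the collar), and it is pressed straight down 6 mm.
- stop_top (a point): Top of the stop button: red mushroom head 40 mm across, 37 mm above the deck, in a yellow collar. Must not be pressed.
- stop (a joint): Travel of the stop button in m: 0 = out, 0.006 = fully in.
- direction_axis (a point): Point at deck level on the axis of the small direction knob, a rotary knob with a bar grip, about 30 mm across. Must not be turned.
- direction (a joint): Angle of the small direction knob in rad; 0 at the start.
- locknut: Loose round steel nut lying on the deck, 46 mm across, 14 mm high. Origin: centre of its underside.
- bracket: Loose small steel angle bracket on the deck, 30 x 42 mm, 30 mm high. Origin: centre of its underside.
- discs: Loose stack of brown sanding discs, 115 mm across, 18 mm high, on the bench at the right. Origin: centre of its underside.
- caliper: Loose caliper, 200 mm long, lying on the bench at the right. Origin: on the bench, near the middle of its beam.

How it is judged:
By the outcome, as a careful person would: the job done as asked, in the order asked, and still so for the second after the job is handed in, with the robot touching nothing.
It also fails if it takes over 45 s, if anything falls off the work surface, if the arm or the gripper's body presses on something with over 40 N, if the wrist force passes 120 N, or if a joint passes its speed limit or range.

### The arm

A 6-joint arm with a two-finger parallel gripper is mounted at the origin on the work surface. World frame = base frame: x ahead of the robot, y to its left, z up, the work surface at z = 0. Lengths are in m, angles in degrees, forces in N, time in s.
With the tool pointing down it reaches from about 0.4 to 0.825 m from the base axis. Payload 7 kg.
Tool frame: the origin (TCP) lies midway between the tips of the shut fingers; the grasp point (between the pads) lies 19 mm behind it (r.grasp_offset is the distance from the TCP to the grasp point, in m); z points along the fingers, x is the direction in which the jaws open and shut, and the axes are right-handed (so a half turn about z gives the same grasp; the last joint's range is limited). The gripper opens to 88 mm and grips with 3 to 60 N. Pads are 19 mm wide; open, the fingers measure 130 mm over their backs; the gripper's body (78 mm by 193 mm) begins 47 mm behind the grasp point.
Start: joints at [81.251, 20.546, 0.682, 0, -70.136, -16.507], TCP at [0.288, 0.61, 0.227] pointing down, gripper open.
Joint ranges: [-176.03, 176.03], [-82.01, 121.73], [-58.28, 71.71], [-173.87, 95.51], [-174.79, -0.11], [-173.66, 173.66]. Speed limits (degrees/s): [136.94, 136.94, 172.46, 180, 180, 180].

### API

Orientations are given as [roll, pitch, yaw] about the fixed x, y, z axes, in that order (R = Rz(yaw) Ry(pitch) Rx(roll)).
In Python, from plant import r gives the robot as it stands.
- The arm moves only by the tool step_arm, never from a script. Its argument "deltas" is a list of rows, each a list of 7 numbers: the turn, a rotation vector about the tool's x, y, z in rad, then the shift along the tool's x, y, z in mm, then the opening, from -1 (shut) to 1 (fully open), so that 0 is half open. In form: [[ax, ay, az, x, y, z, grip], ...]. A call has 1 to 10 rows; each row shifts and turns the pose as measured when the row begins, along the tool's axes as they then stand; what a row does not reach is not made up. A row lasts 1/10 s, in which the tool goes at most 50 mm and 8.59 degrees, less where a joint would pass 70% of its speed; a pose out of reach is approached as far as the arm can. A call with a gripper value outside its range is refused whole. The fingers move at their own pace and stop on an object; "squeeze" is the grip in N (left out, the last holds). Time passes only in rows, so rows that do not move let the fingers close. It gives the time, the measured TCP pose, the force and the opening at its end, in the units of the state.
- r.get_state(): the state, without advancing time (a new reading comes with each control period).
- r.capture(name): name is "side" or "top" or "wrist"; returns the picture (480x640x3 uint8, red, green, blue); there is no depth.
- r.camera_info(name): a dict with "vertical_fov" (degrees; the focal length in pixels is half the picture's height over the tangent of half this angle, whatever the lens; pixels are square), "cx", "cy" (the principal point, pixels), "view" (4x4, takes a point from world to camera coordinates). Camera axes: x right, y down, z forward; pixel columns grow to the right and rows downward; lengths in m; the calibration is good to about 2 mm. A picture is of the moment at which its call begins: read the wrist's pose just before it. camera_info takes no time and is no camera call; for the wrist camera it gives the pose at the moment of the call.
- r.close_job(): hands the job in, once; it reports no verdict.
The state is a dict: "time_s": time; "joints": joint angles; "qd": joint speeds; "joint_torque": joint torques, N m; "tcp_pos": TCP position; "eef_rot": TCP orientation; "contact_force": force on the tool from outside, world axes, zero at the start; "moment": the same for the moment, N m; "gripper_width": finger opening in m.
Only numpy, scipy, OpenCV 4.12 (cv2) and the standard library are available. Lean on these libraries where they do the work, as an engineer would, in place of code of your own. Each camera call takes 0.05 s, during which the arm holds its last target.

## Working session

There is one attempt and no reset: what is moved stays moved. The work goes in short steps, Python scripts to look and compute and a tool call to move; the robot and the scene stay as the last step left them, time stands still between calls to the robot, and variables do not carry over. Pictures are saved under pics/ and viewed, and the job is handed in when it is done.

Besides the shell and the picture viewer there is one more tool, called after "Emit:" as a command line: name --pt "numbers of a row" for each row, then --argument value for the rest. step_arm: Moves the arm, as the interface text tells. Its arguments: {"type":"object","properties":{"deltas":{"type":"array","items":{"type":"array","items":{"type":"number"}}},"squeeze":{"type":"number"}},"required":["deltas"]}

```bash
mkdir -p pics; ls
python3 - <<'E'
from plant import r
import cv2
print(r.get_state())
for n in ("top","side","wrist"):
    i=r.camera_info(n); print(n,i)
    cv2.imwrite(f"pics/{n}0.png",cv2.cvtColor(r.capture(n),cv2.COLOR_RGB2BGR))
E
```

```text
pics
{'time_s': 0.0, 'joints': array([ 8.12504851e+01,  2.05903891e+01,  6.33081385e-01, -2.00704988e-02,
       -7.01353603e+01, -1.65073629e+01]), 'qd': array([ 0.0041068 ,  0.09585463,  0.05161165, -0.01544929, -0.03005106,
       -0.01020478]), 'joint_torque': array([ 1.88911377e-03, -5.82719994e+01,  2.93042582e+01,  6.99693426e+00,
        6.73938019e-03, -1.76447916e-04]), 'tcp_pos': array([0.28781745, 0.61001617, 0.22562939]), 'eef_rot': array([-1.79991757e+02, -9.42099188e-02, -1.15263720e+02]), 'contact_force': array([-0.50174907, -0.09120927,  1.10366594]), 'moment': array([ 0.00706628, -0.03288181, -0.03004989]), 'gripper_width': 0.08794645105480989}
top {'vertical_fov': 50.46429470807102, 'cx': 321.44507897745075, 'cy': 237.5282537469574, 'view': array([[-0.03418027, -0.99940034, -0.0055376 , -0.13320703],
       [-0.97684882,  0.03457878, -0.21111772,  0.59251718],
       [ 0.21118261, -0.00180667, -0.97744496,  1.07459013],
       [ 0.        ,  0.        ,  0.        ,  1.        ]])}
side {'vertical_fov': 53.808562753226234, 'cx': 318.97628503092994, 'cy': 226.66338391118236, 'view': array([[-0.79449554, -0.60706073,  0.01594105,  0.35153439],
       [-0.36336505,  0.45419666, -0.81343177,  0.37193227],
       [ 0.48656211, -0.65206033, -0.58144187,  0.60264328],
       [ 0.        ,  0.        ,  0.        ,  1.        ]])}
wrist {'vertical_fov': 67.4144382629994, 'cx': 321.2065853633387, 'cy': 239.44517133319573, 'view': array([[-0.42681286, -0.90433731,  0.00219173,  0.67347181],
       [-0.8625522 ,  0.40781769,  0.29948026, -0.03817147],
       [-0.271725  ,  0.12593155, -0.95409998,  0.39204459],
       [ 0.        ,  0.        ,  0.        ,  1.        ]])}
```

View pics/top0.png

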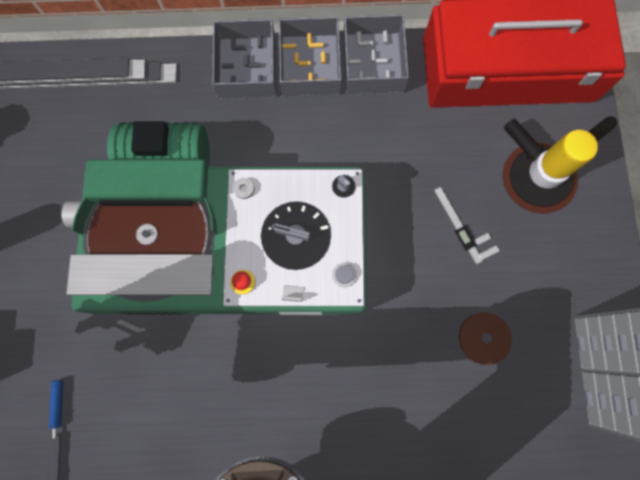

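View pics/side0.png

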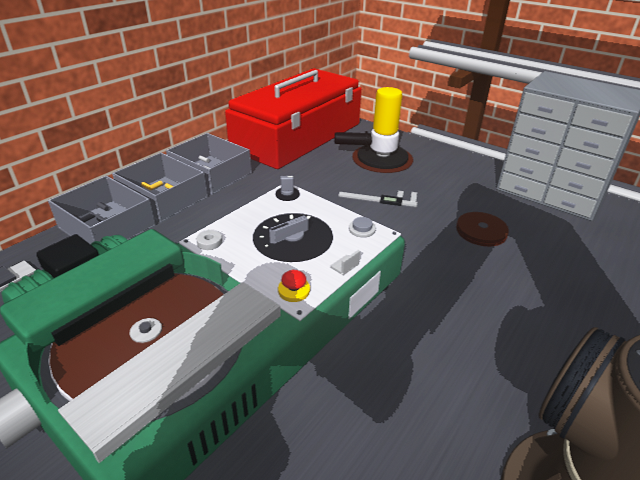

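View pics/wrist0.png

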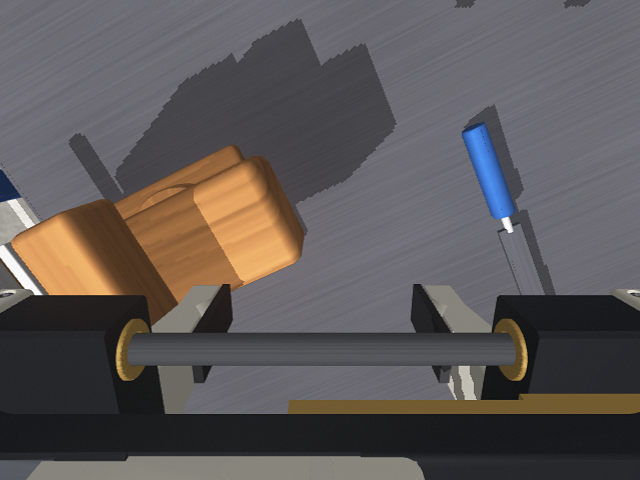

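```bash
cat > h.py <<'E'
import numpy as np,cv2
from plant import r
def K(i):
    f=240/np.tan(np.radians(i["vertical_fov"]/2)); return f
def ray(n,uv,z,i=None):
    i=i or r.camera_info(n); f=K(i); V=i["view"]; R=V[:3,:3];t=V[:3,3]
    c=-R.T@t; d=R.T@np.array([(uv[0]-i["cx"])/f,(uv[1]-i["cy"])/f,1])
    return c+d*(z-c[2])/d[2]
def proj(n,p,i=None):
    i=i or r.camera_info(n); V=i["view"]; q=V[:3,:3]@np.array(p)+V[:3,3]; f=K(i)
    return np.array([i["cx"]+f*q[0]/q[2],i["cy"]+f*q[1]/q[2]])
E
python3 - <<'E'
from h import *
im=cv2.imread("pics/top0.png")
cv2.imwrite("pics/topz.png",cv2.resize(im[160:315,220:375],None,fx=3.85,fy=3.85,interpolation=cv2.INTER_CUBIC))
im=cv2.imread("pics/side0.png")
cv2.imwrite("pics/sidez.png",cv2.resize(im[165:325,175:415],None,fx=3.3,fy=3.3,interpolation=cv2.INTER_CUBIC))
im=cv2.imread("pics/top0.png")
hsv=cv2.cvtColor(im,cv2.COLOR_BGR2HSV)
# deck
m=((hsv[...,1]<40)&(hsv[...,2]>150)).astype(np.uint8)*255
m[:150]=0;m[320:]=0;m[:,:215]=0;m[:,380:]=0
cs,_=cv2.findContours(m,cv2.RETR_EXTERNAL,cv2.CHAIN_APPROX_NONE)
c=max(cs,key=cv2.contourArea); b=cv2.boxPoints(cv2.minAreaRect(c)); print("deck",b)
for p in b: print(ray("top",p,.12))
d=((hsv[...,2]<90)).astype(np.uint8)*255
roi=np.zeros_like(d); cv2.circle(roi,(296,236),45,255,-1); d&=roi
cs,_=cv2.findContours(d,cv2.RETR_EXTERNAL,cv2.CHAIN_APPROX_NONE)
c=cv2.convexHull(max(cs,key=cv2.contourArea)); e=cv2.fitEllipse(c); print(e,ray("top",e[0],.123), ray("top",(e[0][0]+e[1][0]/2,e[0][1]),.123))
E
```

```text
deck [[224.00002 304.99994]
 [224.00002 168.99998]
 [363.      169.     ]
 [363.      304.99994]]
[0.44004526 0.05204838 0.12      ]
[0.73578817 0.05389039 0.12      ]
[ 0.72480709 -0.24943186  0.12      ]
[ 0.43012407 -0.23427039  0.12      ]
((295.4420471191406, 235.20419311523438), (66.22748565673828, 68.21788024902344), 73.31768035888672) [ 0.5815118  -0.09881638  0.123     ] [ 0.57903202 -0.16881743  0.123     ]
```

View pics/topz.png

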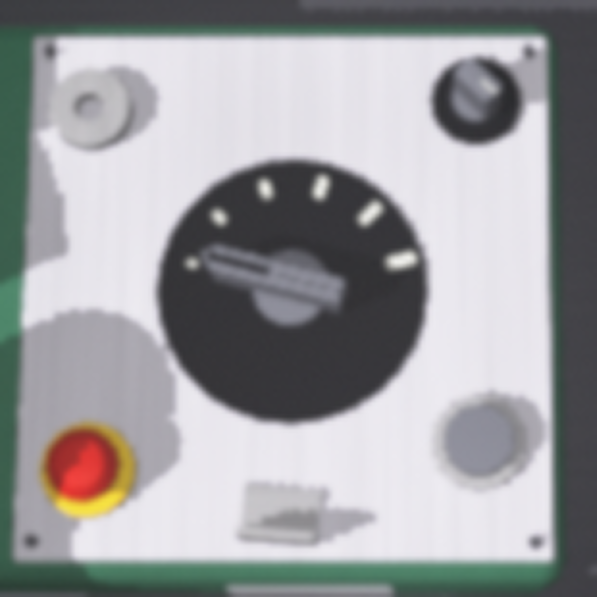

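View pics/sidez.png

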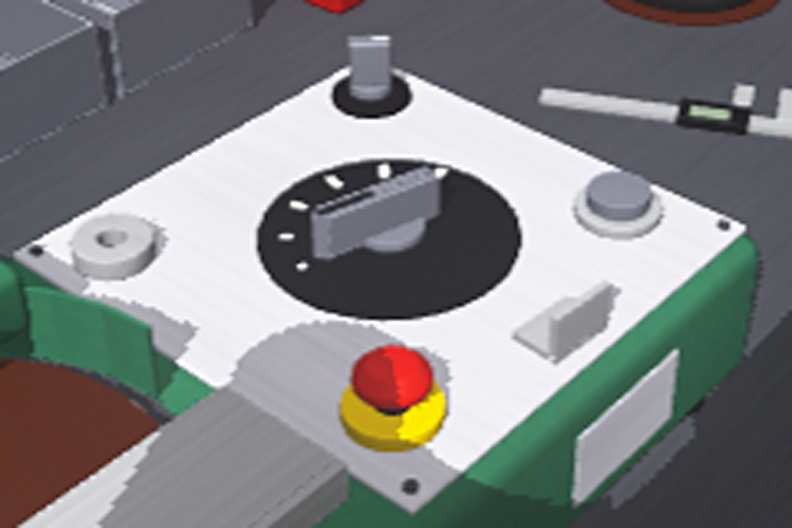

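Run:
```python
from h import *
Z=lambda x,y:((x+.5)/3.85-.5+220,(y+.5)/3.85-.5+160)
ax=ray("top",(295.44,235.2),.123)
S=lambda x,y:((x+.5)/3.3-.5+175,(y+.5)/3.3-.5+165)
print("axis",ax)
for p in [(193,262),(218,216),(265,188),(320,187),(370,212),(400,260)]:
    q=ray("top",Z(*p),.123)-ax; print(np.round(q,4),np.hypot(*q[:2]),np.degrees(np.arctan2(q[1],q[0])))
for nm,p,z in [("nose",(207,253),.154),("tail",(341,293),.154),("start",(483,438),.138),("stop",(82,464),.157),("nut",(92,108),.134),("brk",(285,505),.12),("dir",(476,100),.12),("s_fl",(31,541),.12),("s_fr",(536,542),.12),("s_br",(530,51),.12),("s_bl",(50,51),.12)]:
    q=ray("top",Z(*p),z); d=q-ax;print(nm,q.round(4),np.hypot(*d[:2]),np.degrees(np.arctan2(d[1],d[0])))
for nm,p,z in [("start",(620,190),.138),("nut",(113,238),.134),("dial",(389,240),.123),("s_f",(410,487),.12),("s_r",(724,226),.12),("s_l",(36,250),.12)]:
    print("side",nm,ray("side",S(*p),z).round(4))
```

```text
axis [ 0.58152103 -0.09881227  0.123     ]
[0.0183 0.0541 0.    ] 0.0571154329319352 71.3433365944979
[0.044  0.0399 0.    ] 0.05939436679246017 42.239355372895076
[0.0591 0.0136 0.    ] 0.06064749128539997 12.917874739056725
[ 0.0586 -0.017   0.    ] 0.061016434555869005 -16.191584803071006
[ 0.0433 -0.0443  0.    ] 0.06194050860240632 -45.7017445492736
[ 0.0154 -0.06    0.    ] 0.06192141764226535 -75.64478571996379
nose [ 0.597  -0.0554  0.154 ] 0.04608940288215202 70.32694184968166
tail [ 0.5726 -0.1265  0.154 ] 0.029123772620013637 -107.90252962384928
start [ 0.4944 -0.1995  0.138 ] 0.1331425450893598 -130.88632494840024
stop [0.4853 0.0112 0.157 ] 0.14611274807976823 131.17281825099414
nut [0.687  0.0091 0.134 ] 0.1509308072702538 45.662863185724184
brk [ 0.4643 -0.0922  0.12  ] 0.11736887620892156 176.7718999417866
dir [ 0.6885 -0.2048  0.12  ] 0.15058881401477428 -44.729344877767545
s_fl [0.4498 0.0445 0.12  ] 0.1946798007072229 132.5959701122616
s_fr [ 0.4398 -0.2262  0.12  ] 0.1905396592777857 -138.04227800487047
s_br [ 0.7164 -0.2366  0.12  ] 0.19276713486854502 -45.60860782564507
s_bl [0.7262 0.035  0.12  ] 0.19709098147344678 42.774504551547864
side start [ 0.4921 -0.1964  0.138 ]
side nut [0.6867 0.0105 0.134 ]
side dial [ 0.5775 -0.0931  0.123 ]
side s_f [0.4499 0.044  0.12  ]
side s_r [ 0.4389 -0.2259  0.12  ]
side s_l [0.7269 0.0329 0.12  ]
```

Emit:
step_arm --pt "0 0 0.143 0 0 -2 -1" --pt "0 0 0.143 0 0 -2 -1" --pt "0 0 0.143 0 0 -2 -1" --pt "0 0 0.143 0 0 -2 -1" --pt "0 0 0.143 0 0 -2 -1" --pt "0 0 0.143 0 0 -2 -1" --pt "0 0 0.143 0 0 -2 -1" --pt "0 0 0.143 0 0 -2 -1" --pt "0 0 0.143 0 0 -2 -1" --pt "0 0 0.143 0 0 -2 -1" --squeeze 10

```text
time_s: 1.15
tcp_pos: [0.287, 0.6081, 0.2418]
eef_rot: [-179.4, 0.0, 159.6]
contact_force: [0.5, -0.5, 0.7]
gripper_width: 0.0133
```

```bash
cat >> h.py <<'E'
from scipy.spatial.transform import Rotation as Ro
def go(x,y,z,yaw=None,pr=True):
    s=r.get_state(); R=Ro.from_euler("xyz",s["eef_rot"],degrees=True)
    d=R.inv().apply(np.array([x,y,z])-s["tcp_pos"])*1000
    print("t",s["time_s"],"tcp",s["tcp_pos"].round(4),"rpy",s["eef_rot"].round(2),"F",s["contact_force"].round(2),"w",round(s["gripper_width"],4))
    print("delta tool mm",d.round(1), end=" ")
    if yaw is not None:
        T=Ro.from_euler("xyz",[180,0,yaw],degrees=True); print("rotvec",(R.inv()*T).as_rotvec().round(4))
    else: print()
C=np.array([.582,-.097]); YAW=-2.0
def tgt(phi,rho,off,z,yaw_phi=None):
    a=np.radians(phi); u=np.array([np.cos(a),np.sin(a)]); n=np.array([-u[1],u[0]])
    p=C+rho*u+off*n; go(p[0],p[1],z,(yaw_phi if yaw_phi is not None else phi)+90)
E
python3 -c "
from h import *
tgt(73,.034,.045,.23,66)"
```

```text
t 1.15 tcp [0.287  0.6081 0.2418] rpy [-179.44    0.    159.6 ] F [ 0.51 -0.46  0.73] w 0.0133
delta tool mm [-475.3 -526.7   17. ] rotvec [-0.0097  0.0004  0.0629]
```

Emit:
step_arm --pt "-0.009 0 0.06 -32 -36 0 -1" --pt "0 0 0 -32 -36 0 -1" --pt "0 0 0 -32 -36 0 -1" --pt "0 0 0 -32 -36 0 -1" --pt "0 0 0 -32 -36 0 -1" --pt "0 0 0 -32 -36 0 -1" --pt "0 0 0 -32 -36 0 -1" --pt "0 0 0 -32 -36 0 -1" --pt "0 0 0 -32 -36 0 -1" --pt "0 0 0 -32 -36 0 -1"

```text
time_s: 2.15
tcp_pos: [0.4349, 0.1371, 0.2397]
eef_rot: [-179.8, 0.1, 156.2]
contact_force: [1.2, 0.0, -0.4]
gripper_width: 0.0007
```

```bash
python3 -c "
from h import *
tgt(73,.034,.045,.23,66)"
```

```text
t 2.15 tcp [0.4349 0.1371 0.2397] rpy [-1.7977e+02  9.0000e-02  1.5618e+02] F [ 1.2   0.01 -0.43] w 0.0007
delta tool mm [-180.4 -126.3   10.4] rotvec [-0.0039  0.0015  0.0031]
```

Emit:
step_arm --pt "0 0 0 -36 -25 2 -1" --pt "0 0 0 -36 -25 2 -1" --pt "0 0 0 -36 -25 2 -1" --pt "0 0 0 -32 -22 2 -1" --pt "0 0 0 -20 -15 0 -1" --pt "0 0 0 0 0 0 -1" --pt "0 0 0 0 0 0 -1"

```text
time_s: 2.85
tcp_pos: [0.5383, -0.0437, 0.2317]
eef_rot: [-179.8, 0.1, 155.8]
contact_force: [-0.2, 0.4, 0.0]
gripper_width: 0.0004
```

Run:
```python
from h import *
tgt(73,.034,.045,.14,66)
i=r.camera_info("wrist")
im=cv2.cvtColor(r.capture("wrist"),cv2.COLOR_RGB2BGR)
cv2.imwrite("pics/wrist1.png",im)
np.save("w1.npy",i["view"])
cv2.imwrite("pics/side1.png",cv2.cvtColor(r.capture("side"),cv2.COLOR_RGB2BGR))
```

```text
t 2.85 tcp [ 0.5383 -0.0437  0.2317] rpy [-1.7984e+02  6.0000e-02  1.5581e+02] F [-0.17  0.4   0.04] w 0.0004
delta tool mm [-12.7  -2.3  91.8] rotvec [-0.0028  0.001  -0.0034]
```

View pics/wrist1.png

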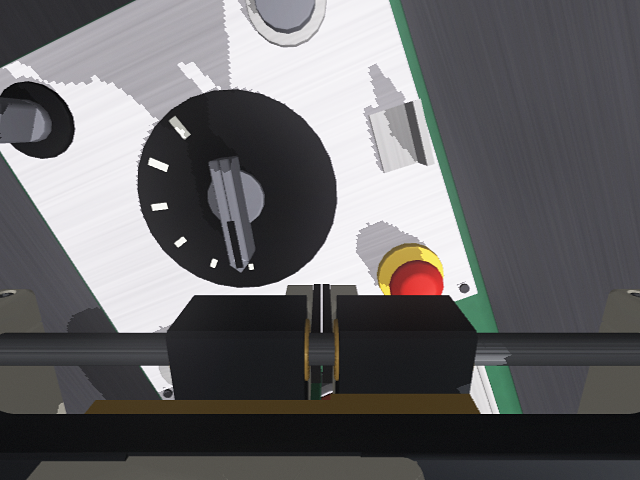

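View pics/side1.png

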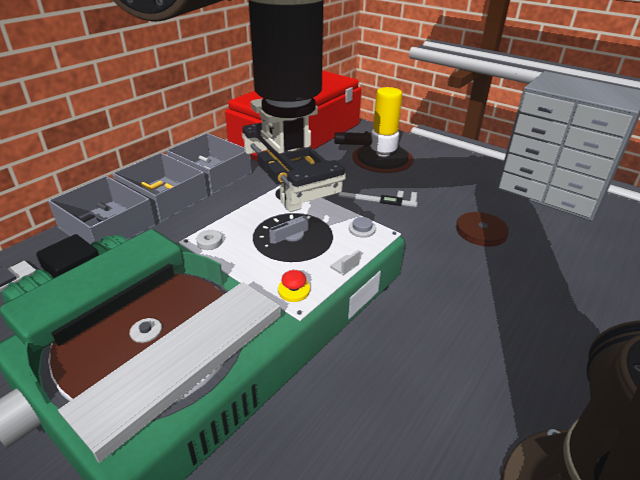

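Run:
```python
from h import *
im=cv2.imread("pics/wrist1.png"); g=cv2.cvtColor(im,cv2.COLOR_BGR2GRAY)
d=((g<75)).astype(np.uint8)*255
roi=np.zeros_like(d); cv2.circle(roi,(237,190),108,255,-1); d&=roi; d[284:]=0
cs,_=cv2.findContours(d,cv2.RETR_EXTERNAL,cv2.CHAIN_APPROX_NONE)
c=cv2.convexHull(max(cs,key=cv2.contourArea)); e=cv2.fitEllipse(c); print(e)
# fit circle in world
P=np.array([ray("wrist",p[0],.123)[:2] for p in c])
A=np.c_[2*P,np.ones(len(P))]; s=np.linalg.lstsq(A,(P**2).sum(1),rcond=None)[0]; ctr=s[:2]; print("dial ctr",ctr,"R",np.sqrt(s[2]+ctr@ctr))
it=cv2.imread("pics/top0.png"); gt=cv2.cvtColor(it,cv2.COLOR_BGR2GRAY)
for p in [(251,267),(213,263),(180,242),(159,207),(158,164),(180,128)]:
    q=ray("wrist",p,.123)[:2]-ctr; print(np.hypot(*q).round(4),np.degrees(np.arctan2(q[1],q[0])).round(1))
n=ray("wrist",(240,271),.154)[:2]; t=ray("wrist",(223,157),.154)[:2]
for a,b in((n,ctr),(n,t)):
    q=a-b;print("nose",a,np.hypot(*q),np.degrees(np.arctan2(q[1],q[0])))
st=ray("wrist",(286,5),.138);print(st)
for p in [(464,288),(168,393)]: print("screw",ray("wrist",p,.12))
print("stop red",ray("wrist",(416,284),.157))
cv2.imwrite("pics/wz.png",cv2.resize(im[90:300,130:340],None,fx=2.8,fy=2.8,interpolation=cv2.INTER_CUBIC))
```

```text
((236.57870483398438, 187.89752197265625), (191.04769897460938, 204.914306640625), 132.79730224609375)
dial ctr [ 0.58222693 -0.0983318 ] R 0.0742543439229663
0.0577 73.0
0.0585 42.8
0.0595 13.5
0.0604 -16.0
0.061 -46.8
0.0613 -76.7
nose [ 0.59659042 -0.05223564] 0.04828214214589906 72.69304211177439
nose [ 0.59659042 -0.05223564] 0.07910235330727794 69.99256721150002
[ 0.49497948 -0.19137478  0.138     ]
screw [0.4488967  0.04541033 0.12      ]
screw [0.725706   0.03610796 0.12      ]
stop red [0.48646377 0.00640166 0.157     ]
```

View pics/wz.png

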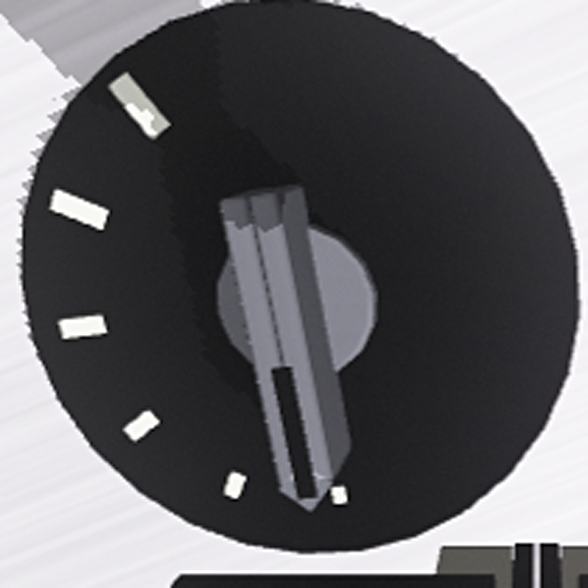

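```bash
sed -i 's/C=np.array(.*; YAW/C=np.array([.5822,-.0978]); YAW/' h.py; python3 -c "
from h import *
tgt(73,.034,.045,.135,66)"
```

```text
t 2.95 tcp [ 0.5381 -0.0429  0.232 ] rpy [-1.7986e+02  8.0000e-02  1.5590e+02] F [0.8  0.57 0.24] w 0.0005
delta tool mm [-13.7  -3.7  97. ] rotvec [-0.0025  0.0013 -0.0017]
```

Emit:
step_arm --pt "0 0 0 -7 -2 15 -1" --pt "0 0 0 -7 -2 20 -1" --pt "0 0 0 0 0 20 -1" --pt "0 0 0 0 0 20 -1" --pt "0 0 0 0 0 15 -1" --pt "0 0 0 0 0 5 -1" --pt "0 0 0 0 0 0 -1"

```text
time_s: 3.65
tcp_pos: [0.549, -0.0449, 0.1373]
eef_rot: [179.9, 0.4, 156.6]
contact_force: [-0.5, -0.6, 0.5]
gripper_width: 0.0008
```

Run:
```python
from h import *
tgt(73,.034,.028,.135,66)
cv2.imwrite("pics/side2.png",cv2.cvtColor(r.capture("side"),cv2.COLOR_RGB2BGR)[150:330,170:420])
im=cv2.cvtColor(r.capture("wrist"),cv2.COLOR_RGB2BGR);cv2.imwrite("pics/wrist2.png",im)
im=cv2.imread("pics/side2.png");cv2.imwrite("pics/side2.png",cv2.resize(im,None,fx=3,fy=3))
```

```text
t 3.65 tcp [ 0.549  -0.0449  0.1373] rpy [179.89   0.36 156.56] F [-0.46 -0.57  0.47] w 0.0008
delta tool mm [-19.9  -4.7   2.4] rotvec [0.0019 0.0062 0.0097]
```

View pics/side2.png

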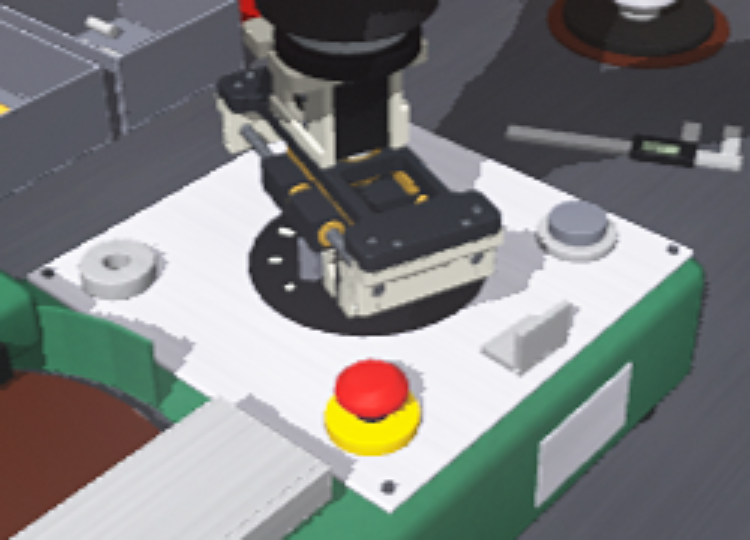

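View pics/wrist2.png

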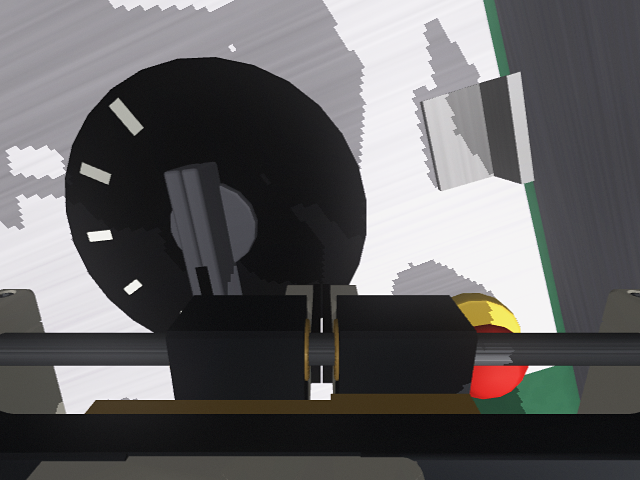

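Emit:
step_arm --pt "0 0 0.008 -8 -3 2 -1" --pt "0 0 0 -6 -1.5 0 -1" --pt "0 0 0 -3 0 0 -1" --pt "0 0 0 0 0 0 -1"

```text
time_s: 4.15
tcp_pos: [0.5665, -0.0566, 0.1391]
eef_rot: [179.7, 0.7, 156.1]
contact_force: [-1.7, 0.8, 0.6]
gripper_width: 0.0008
```

```bash
cat > st.py <<'E'
from h import *
import sys
def rel():
    s=r.get_state(); p=s["tcp_pos"][:2]-C
    F=s["contact_force"]
    mz=None
    print("rel",(p*1000).round(1),"rho",(np.hypot(*p)*1000).round(1),"ang",np.degrees(np.arctan2(p[1],p[0])).round(1),"|Fxy|",np.hypot(*F[:2]).round(2))
    y=np.radians(s["eef_rot"][2]); xh=np.array([np.cos(y),np.sin(y)]); yh=np.array([np.sin(y),-np.cos(y)])
    print("F tool x,y",(F[:2]@xh).round(2),(F[:2]@yh).round(2), "u-phi of tool",s["eef_rot"][2]-90)
rel(); a=list(map(float,sys.argv[1:]))
tgt(*a)
E
python3 st.py 73 .034 .028 .135 66
```

```text
rel [-15.7  41.2] rho 44.1 ang 110.9 |Fxy| 1.91
F tool x,y 1.91 0.01 u-phi of tool 66.08407101149285
t 4.15 tcp [ 0.5665 -0.0566  0.1391] rpy [179.69   0.67 156.08] F [-1.74  0.78  0.57] w 0.0008
delta tool mm [ 0.9 -0.9  4.1] rotvec [0.0054 0.0118 0.0015]
```

```bash
python3 -c "
from h import *
for p in (66,60,56): tgt(p,.034,.028,.135,62)"
```

```text
t 4.15 tcp [ 0.5665 -0.0566  0.1391] rpy [179.69   0.67 156.08] F [-1.74  0.78  0.57] w 0.0008
delta tool mm [-3.1  2.7  4.2] rotvec [0.0058 0.0116 0.0713]
t 4.15 tcp [ 0.5665 -0.0566  0.1391] rpy [179.69   0.67 156.08] F [-1.74  0.78  0.57] w 0.0008
delta tool mm [-6.8  5.5  4.2] rotvec [0.0058 0.0116 0.0713]
t 4.15 tcp [ 0.5665 -0.0566  0.1391] rpy [179.69   0.67 156.08] F [-1.74  0.78  0.57] w 0.0008
delta tool mm [-9.4  7.1  4.3] rotvec [0.0058 0.0116 0.0713]
```

Emit:
step_arm --pt "0.006 0.012 0.035 -1 1 4 -1" --pt "0 0 0.035 -3 2 0 -1" --pt "0 0 0 -3 2 0 -1" --pt "0 0 0 -2 1.5 0 -1"

```text
time_s: 4.55
tcp_pos: [0.5741, -0.056, 0.1344]
eef_rot: [-179.8, -0.4, 151.8]
contact_force: [-2.3, -0.2, 1.6]
gripper_width: 0.0001
```

```bash
python3 st.py 57 .034 .028 .135 60
```

```text
rel [-8.1 41.8] rho 42.5 ang 101.0 |Fxy| 2.32
F tool x,y 1.96 -1.24 u-phi of tool 61.808941550972094
t 4.55 tcp [ 0.5741 -0.056   0.1344] rpy [-179.76   -0.4   151.81] F [-2.31 -0.17  1.55] w 0.0001
delta tool mm [-1.8  3.3 -0.6] rotvec [-0.0044 -0.007   0.0316]
```

Emit:
step_arm --pt "0 0 0.03 -2 2 0 -1" --pt "0 0 0 -2 2 0 -1" --pt "0 0 0 -1.5 1 0 -1"

```text
time_s: 4.85
tcp_pos: [0.579, -0.0551, 0.1336]
eef_rot: [-179.6, -0.6, 149.8]
contact_force: [-3.3, -0.8, 1.2]
gripper_width: 0.0006
```

```bash
python3 st.py 57 .034 .028 .135 60
```

```text
rel [-3.2 42.7] rho 42.8 ang 94.3 |Fxy| 3.36
F tool x,y 2.45 -2.3 u-phi of tool 59.82291410581141
t 4.85 tcp [ 0.579  -0.0551  0.1336] rpy [-179.56   -0.64  149.82] F [-3.27 -0.76  1.22] w 0.0006
delta tool mm [ 2.1  0.1 -1.3] rotvec [-0.0077 -0.0111 -0.003 ]
```

```bash
cat > look.py <<'E'
from h import *
import sys
im=cv2.cvtColor(r.capture("wrist"),cv2.COLOR_RGB2BGR);cv2.imwrite(f"pics/w_{sys.argv[1]}.png",im)
E
python3 look.py a
```

```text
(no output)
```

View pics/w_a.png

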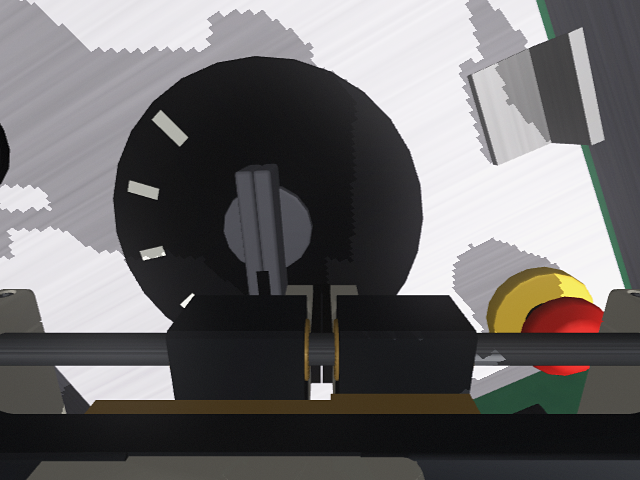

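```bash
cat > lev.py <<'E'
from h import *
import sys
a=list(map(float,sys.argv[1:5]))
t=ray("wrist",a[:2],.154);n=ray("wrist",a[2:],.154);q=n-t;print("lever phi",np.degrees(np.arctan2(q[1],q[0])).round(1),n,t)
E
python3 lev.py 253 168 265 293; python3 lev.py 274 165 286 292
```

```text
lever phi 62.2 [ 0.59201394 -0.07997955  0.154     ] [ 0.5678072  -0.12593883  0.154     ]
lever phi 63.1 [ 0.58415512 -0.07589308  0.154     ] [ 0.56034145 -0.12288225  0.154     ]
```

```bash
python3 st.py 55 .034 .0226 .135 60
```

```text
rel [-3.  42.7] rho 42.8 ang 94.0 |Fxy| 0.6
F tool x,y 0.55 -0.24 u-phi of tool 59.826567299481695
t 4.9 tcp [ 0.5792 -0.0551  0.1337] rpy [-179.56   -0.62  149.83] F [-0.6   0.07  1.2 ] w 0.0008
delta tool mm [-4.3  0.4 -1.4] rotvec [-0.0076 -0.0109 -0.003 ]
```

Emit:
step_arm --pt "-0.007 -0.01 0 -2.5 0 -1 -1" --pt "0 0 0 -2 0 0 -1" --pt "0 0 0 -1 0 0 -1"

```text
time_s: 5.2
tcp_pos: [0.5852, -0.0573, 0.1346]
eef_rot: [179.9, 0.1, 149.8]
contact_force: [-0.4, 0.4, 0.2]
gripper_width: 0.0006
```

```bash
python3 st.py 55 .034 .0226 .135 60; python3 look.py b
```

```text
rel [ 3.  40.5] rho 40.6 ang 85.7 |Fxy| 0.57
F tool x,y 0.56 0.1 u-phi of tool 59.80937146667338
t 5.2 tcp [ 0.5852 -0.0573  0.1346] rpy [1.7989e+02 6.0000e-02 1.4981e+02] F [-0.43  0.37  0.18] w 0.0006
delta tool mm [ 1.9 -0.7 -0.4] rotvec [ 0.0019  0.0011 -0.0033]
```

View pics/w_b.png

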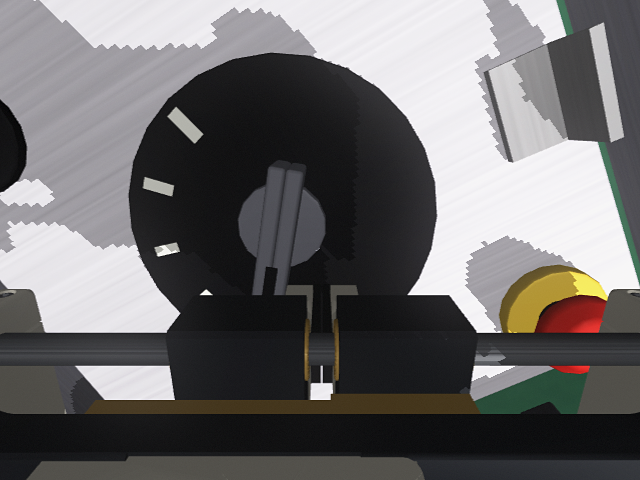

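```bash
python3 lev.py 288 168 275 293;python3 lev.py 270 165 255 293; python3 st.py 43 .034 .026 .135 36
```

```text
lever phi 52.2 [ 0.59472696 -0.07977048  0.154     ] [ 0.5623426  -0.12155108  0.154     ]
lever phi 50.6 [ 0.60207708 -0.08403758  0.154     ] [ 0.56766318 -0.12594633  0.154     ]
rel [ 3.3 40.4] rho 40.5 ang 85.3 |Fxy| 0.79
F tool x,y 0.39 -0.69 u-phi of tool 59.809712925984
t 5.25 tcp [ 0.5855 -0.0574  0.1347] rpy [1.7989e+02 8.0000e-02 1.4981e+02] F [-0.69 -0.4  -0.03] w 0.0003
delta tool mm [-2.4  3.5 -0.3] rotvec [0.0022 0.001  0.4156]
```

Emit:
step_arm --pt "0 0 0.1 3 0 0 -1" --pt "0 0 0.1 0 0 0 -1" --pt "0 0 0.1 0 0 0 -1" --pt "0 0 0.1 0 0 0 -1"

```text
time_s: 5.65
tcp_pos: [0.5863, -0.0563, 0.1365]
eef_rot: [179.6, 0.3, 126.2]
contact_force: [0.1, -1.3, 0.1]
gripper_width: 0.0004
```

```bash
python3 look.py c;  python3 st.py 43 .034 .026 .135 36
```

```text
rel [ 4.2 41.5] rho 41.8 ang 84.2 |Fxy| 0.84
F tool x,y 0.42 0.73 u-phi of tool 35.83614942822345
t 5.7 tcp [ 0.5864 -0.0563  0.1365] rpy [179.57   0.28 125.84] F [0.34 0.77 0.91] w 0.0004
delta tool mm [-1.1  2.7  1.6] rotvec [ 0.0075  0.005  -0.0028]
```

View pics/w_c.png

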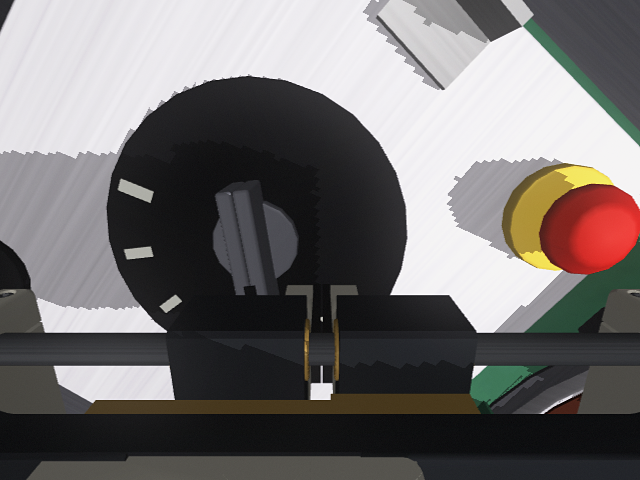

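```bash
python3 lev.py 237 188 250 285;python3 lev.py 217 194 234 290; for p in 43 36 29 26; do python3 st.py $p .034 .0226 .134 32|grep delta;done
```

```text
lever phi 39.4 [ 0.58976994 -0.09119455  0.154     ] [ 0.55751825 -0.11764904  0.154     ]
lever phi 40.8 [ 0.59580382 -0.09550102  0.154     ] [ 0.56416953 -0.12279108  0.154     ]
delta tool mm [-4.5  3.1  2.6] rotvec [0.0077 0.0047 0.067 ]
delta tool mm [-8.5  6.2  2.6] rotvec [0.0077 0.0047 0.067 ]
delta tool mm [-12.8   8.7   2.7] rotvec [0.0077 0.0047 0.067 ]
delta tool mm [-14.7   9.6   2.7] rotvec [0.0077 0.0047 0.067 ]
```

Emit:
step_arm --pt "0.008 0.005 0.035 -4 3 2.5 -1" --pt "0 0 0.035 -4 3 0 -1" --pt "0 0 0 -3 2 0 -1" --pt "0 0 0 -2 1 0 -1"

```text
time_s: 6.1
tcp_pos: [0.6001, -0.0618, 0.1343]
eef_rot: [-179.9, -0.1, 122.0]
contact_force: [-2.0, 2.3, 1.5]
gripper_width: 0.0003
```

```bash
python3 st.py 26 .034 .0226 .135 32; python3 look.py d
```

```text
rel [17.9 36. ] rho 40.2 ang 63.6 |Fxy| 3.0
F tool x,y 2.96 -0.48 u-phi of tool 32.039450441797044
t 6.1 tcp [ 0.6001 -0.0618  0.1343] rpy [-1.7987e+02 -1.3000e-01  1.2204e+02] F [-1.97  2.26  1.53] w 0.0003
delta tool mm [-2.1  1.9 -0.7] rotvec [-0.0023 -0.0022  0.0007]
```

View pics/w_d.png

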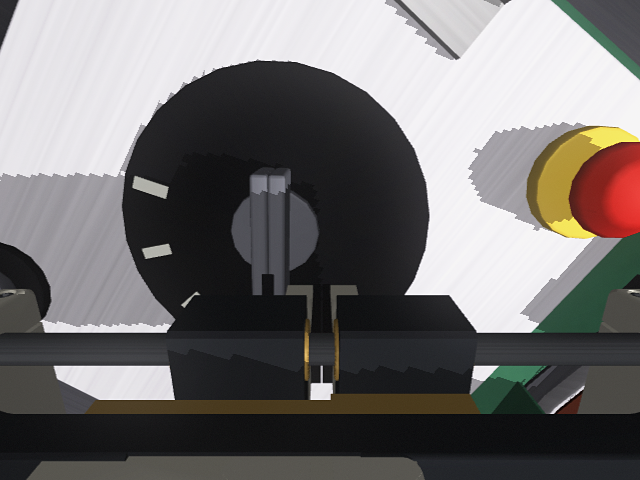

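Emit:
step_arm --pt "0 0 0 -2.5 1 -0.5 -1" --pt "0 0 0 -2 0.5 0 -1" --pt "0 0 0 -1 0 0 -1"

```text
time_s: 6.45
tcp_pos: [0.6059, -0.0663, 0.1351]
eef_rot: [-180.0, -0.0, 122.2]
contact_force: [-0.2, 0.3, -0.2]
gripper_width: 0.0006
```

```bash
python3 st.py 24 .034 .0226 .135 32; python3 look.py e
```

```text
rel [23.7 31.5] rho 39.4 ang 53.0 |Fxy| 0.34
F tool x,y 0.34 0.02 u-phi of tool 32.17066632678272
t 6.45 tcp [ 0.6059 -0.0663  0.1351] rpy [-1.7998e+02 -3.0000e-02  1.2217e+02] F [-0.16  0.3  -0.17] w 0.0006
delta tool mm [3.5 0.  0.1] rotvec [-0.0004 -0.0005  0.003 ]
```

View pics/w_e.png

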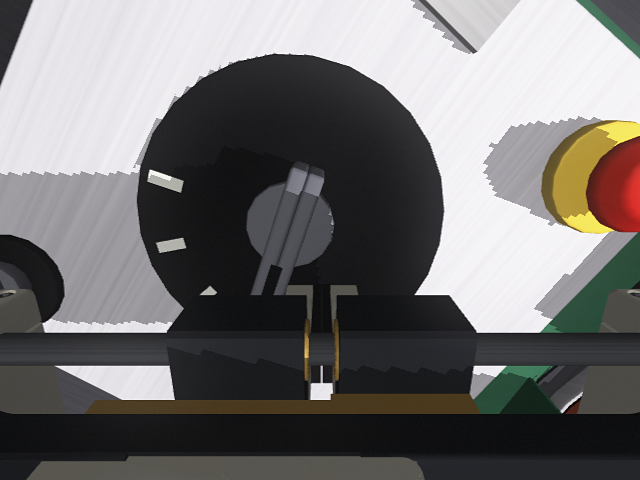

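Emit:
step_arm --pt "0 0 0.11 3 0 0 -1" --pt "0 0 0.11 0 0 0 -1" --pt "0 0 0.11 0 0 0 -1" --pt "0 0 0.11 0 0 0 -1" --pt "0 0 0 0 0 0 -1"

```text
time_s: 7.0
tcp_pos: [0.6067, -0.0645, 0.1364]
eef_rot: [179.7, 0.1, 96.1]
contact_force: [0.4, 0.5, 0.2]
gripper_width: 0.0006
```

```bash
python3 look.py f;  for p in 13 3 -1; do python3 st.py $p .034 .0226 .135 2;done
```

```text
rel [24.5 33.3] rho 41.3 ang 53.6 |Fxy| 1.12
F tool x,y -0.95 -0.59 u-phi of tool 6.299757909184834
t 7.05 tcp [ 0.6067 -0.0645  0.1365] rpy [1.7975e+02 5.0000e-02 9.6300e+01] F [-0.48 -1.01  0.03] w 0.0005
delta tool mm [-4.   3.1  1.5] rotvec [0.0045 0.0008 0.075 ]
rel [24.5 33.3] rho 41.3 ang 53.6 |Fxy| 1.12
F tool x,y -0.95 -0.59 u-phi of tool 6.299757909184834
t 7.05 tcp [ 0.6067 -0.0645  0.1365] rpy [1.7975e+02 5.0000e-02 9.6300e+01] F [-0.48 -1.01  0.03] w 0.0005
delta tool mm [-9.8  7.2  1.5] rotvec [0.0045 0.0008 0.075 ]
rel [24.5 33.3] rho 41.3 ang 53.6 |Fxy| 1.12
F tool x,y -0.95 -0.59 u-phi of tool 6.299757909184834
t 7.05 tcp [ 0.6067 -0.0645  0.1365] rpy [1.7975e+02 5.0000e-02 9.6300e+01] F [-0.48 -1.01  0.03] w 0.0005
delta tool mm [-12.3   8.6   1.5] rotvec [0.0045 0.0008 0.075 ]
```

View pics/w_f.png

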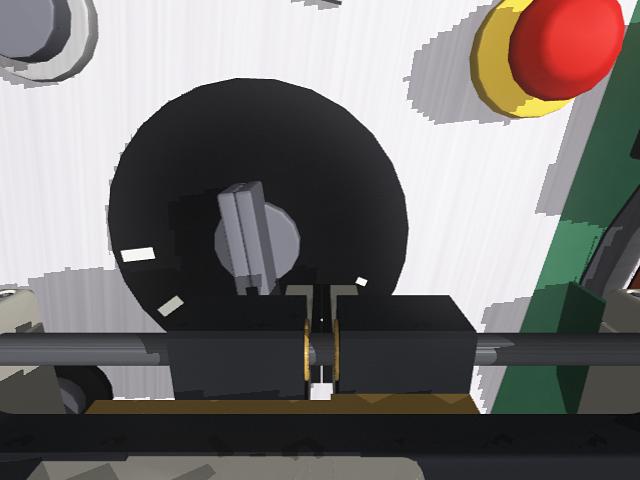

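Step 3 (the view matches the step 2 rest, turned 30°). Same push again.

Emit:
step_arm --pt "0.005 0 0.038 -4 3 1.5 -1" --pt "0 0 0.038 -4 3 0 -1" --pt "0 0 0 -3 2 0 -1" --pt "0 0 0 -2 1 0 -1" --pt "0 0 0 -2 1 0 -1"

```text
time_s: 7.55
tcp_pos: [0.6169, -0.0776, 0.1343]
eef_rot: [-179.7, -0.1, 92.0]
contact_force: [-1.6, 3.9, 0.6]
gripper_width: 0.0007
```

```bash
python3 st.py -5 .034 .0226 .135 2; python3 look.py g
```

```text
rel [34.7 20.2] rho 40.1 ang 30.2 |Fxy| 4.21
F tool x,y 3.93 -1.49 u-phi of tool 1.9946582252974139
t 7.55 tcp [ 0.6169 -0.0776  0.1343] rpy [-1.7975e+02 -1.2000e-01  9.1990e+01] F [-1.62  3.88  0.59] w 0.0007
delta tool mm [-0.7  1.1 -0.7] rotvec [-0.0044 -0.0022 -0.0001]
```

View pics/w_g.png

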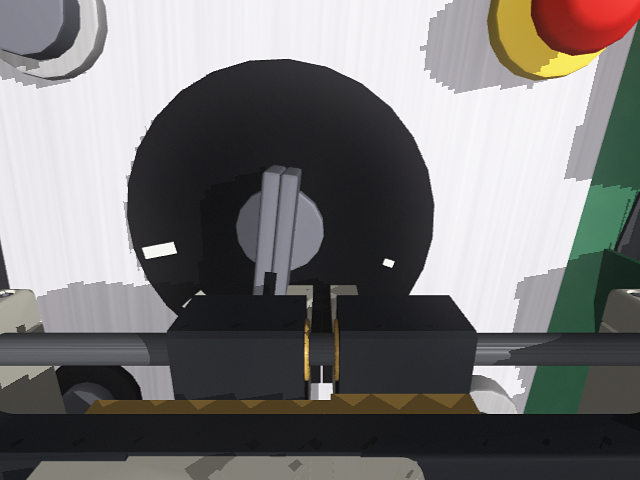

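Emit:
step_arm --pt "0 0 0 -2 0.5 -0.5 -1" --pt "0 0 0 -1.5 0 0 -1" --pt "0 0 0 0 0 0 -1"

```text
time_s: 7.9
tcp_pos: [0.6186, -0.0827, 0.1348]
eef_rot: [-179.8, -0.0, 92.0]
contact_force: [-0.3, 0.9, -0.3]
gripper_width: 0.0007
```

```bash
python3 st.py -5 .034 .0226 .135 2; python3 look.py h
```

```text
rel [36.4 15.1] rho 39.4 ang 22.5 |Fxy| 0.98
F tool x,y 0.93 -0.31 u-phi of tool 2.0155125033564047
t 7.9 tcp [ 0.6186 -0.0827  0.1348] rpy [-1.7981e+02 -4.0000e-02  9.2020e+01] F [-0.34  0.92 -0.29] w 0.0007
delta tool mm [ 4.5 -0.4 -0.2] rotvec [-0.0033 -0.0007  0.0003]
```

View pics/w_h.png

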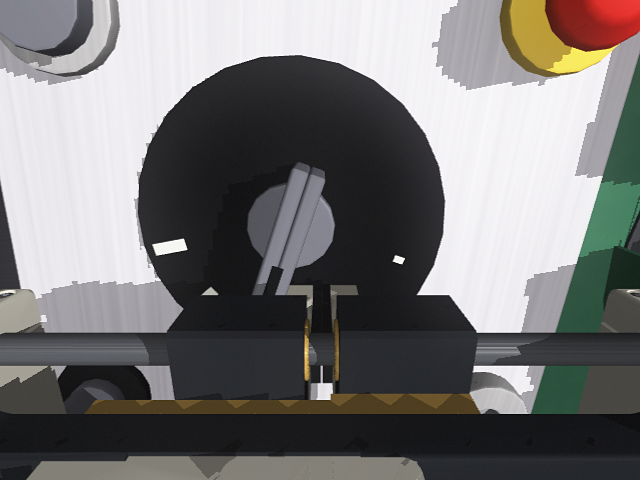

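Emit:
step_arm --pt "0 0 0.11 3 0 0 -1" --pt "0 0 0.11 0 0 0 -1" --pt "0 0 0.11 0 0 0 -1" --pt "0 0 0.11 0 0 0 -1" --pt "0 0 0 0 0 0 -1"

```text
time_s: 8.45
tcp_pos: [0.6188, -0.0802, 0.1353]
eef_rot: [-179.9, 0.1, 65.9]
contact_force: [0.6, 0.0, -0.3]
gripper_width: 0.0007
```

```bash
python3 look.py i;  for p in -17 -33; do python3 st.py $p .034 .0226 .135 -28;done
```

```text
rel [36.7 17.6] rho 40.7 ang 25.6 |Fxy| 0.6
F tool x,y -0.26 0.55 u-phi of tool -23.902868419704106
t 8.5 tcp [ 0.6189 -0.0802  0.1353] rpy [-1.799e+02  6.000e-02  6.610e+01] F [ 0.39 -0.46  0.3 ] w 0.0003
delta tool mm [-4.4  4.7  0.3] rotvec [-0.0017  0.0011  0.0715]
rel [36.7 17.6] rho 40.7 ang 25.6 |Fxy| 0.6
F tool x,y -0.26 0.55 u-phi of tool -23.902868419704106
t 8.5 tcp [ 0.6189 -0.0802  0.1353] rpy [-1.799e+02  6.000e-02  6.610e+01] F [ 0.39 -0.46  0.3 ] w 0.0003
delta tool mm [-14.   10.8   0.3] rotvec [-0.0017  0.0011  0.0715]
```

View pics/w_i.png

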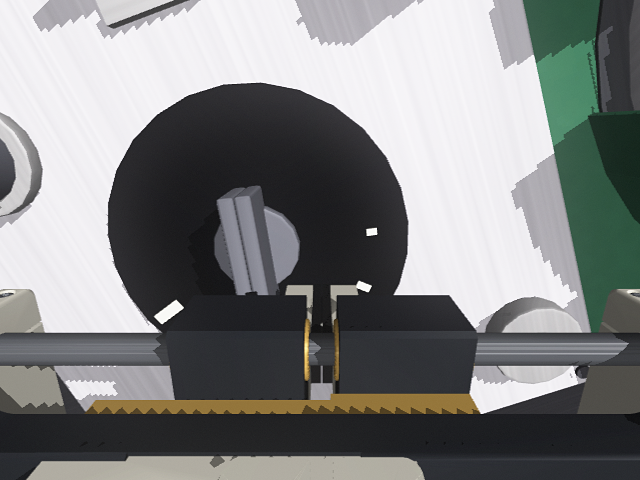

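Emit:
step_arm --pt "0 0 0.036 -4 4 0 -1" --pt "0 0 0.036 -4 3 0 -1" --pt "0 0 0 -3 2 0 -1" --pt "0 0 0 -2 1 0 -1" --pt "0 0 0 -2 1 0 -1"

```text
time_s: 9.0
tcp_pos: [0.6225, -0.097, 0.135]
eef_rot: [-179.8, -0.1, 62.2]
contact_force: [-0.3, 3.2, 0.3]
gripper_width: 0.0001
```

```bash
python3 st.py -35 .034 .0226 .135 -28; python3 look.py j
```

```text
rel [40.3  0.8] rho 40.3 ang 1.1 |Fxy| 3.25
F tool x,y 2.71 -1.8 u-phi of tool -27.849127544298952
t 9.0 tcp [ 0.6225 -0.097   0.135 ] rpy [-1.7983e+02 -1.4000e-01  6.2150e+01] F [-0.33  3.24  0.26] w 0.0001
delta tool mm [-1.3  1.3  0. ] rotvec [-0.003  -0.0024  0.0026]
```

View pics/w_j.png

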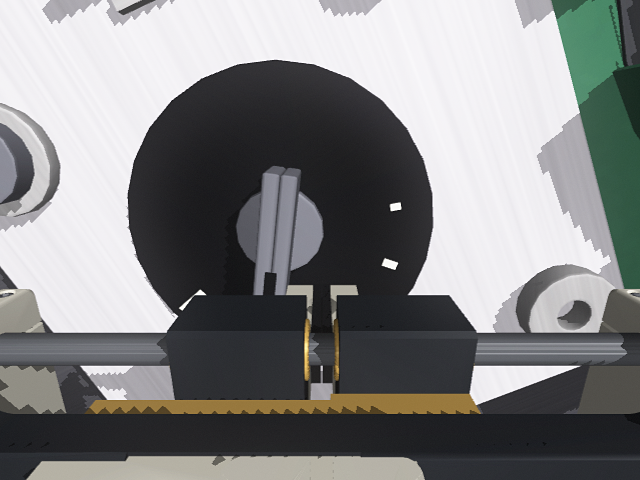

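Near half-way, at the same place as last time; one last small push.

Emit:
step_arm --pt "0 0 0 -2 0.5 0 -1" --pt "0 0 0 -1.5 0 0 -1" --pt "0 0 0 0 0 0 -1"

```text
time_s: 9.35
tcp_pos: [0.6213, -0.1022, 0.1351]
eef_rot: [-179.9, -0.1, 62.2]
contact_force: [0.9, 2.4, -0.3]
gripper_width: 0.0005
```

```bash
python3 st.py -35 .034 .0226 .135 -28; python3 look.py k
```

```text
rel [39.1 -4.4] rho 39.3 ang -6.5 |Fxy| 2.54
F tool x,y 2.53 -0.26 u-phi of tool -27.795101339899794
t 9.35 tcp [ 0.6213 -0.1022  0.1351] rpy [-1.7987e+02 -5.0000e-02  6.2200e+01] F [ 0.95  2.36 -0.33] w 0.0005
delta tool mm [ 3.9 -0.1  0.2] rotvec [-0.0023 -0.0009  0.0036]
```

View pics/w_k.png

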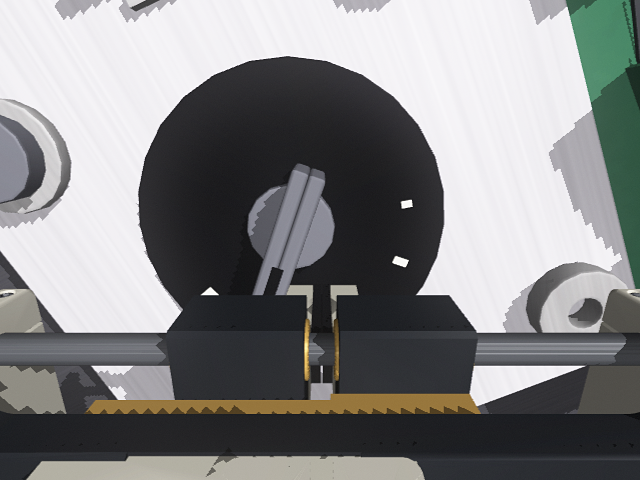

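Emit:
step_arm --pt "0 0 0 5 0 0 -1" --pt "0 0 0 6 0 0 -1" --pt "0 0 0 4 0 -20 -1" --pt "0 0 0 10 0 -35 -1" --pt "0 0 0 10 0 -35 -1" --pt "0 0 0 0 0 0 -1"

```text
time_s: 10.0
tcp_pos: [0.6383, -0.0695, 0.2269]
eef_rot: [-179.7, 0.2, 62.2]
contact_force: [-0.4, -0.7, 0.1]
gripper_width: 0.0003
```

```bash
python3 look.py l; python3 -c "
from h import *
cv2.imwrite('pics/side3.png',cv2.cvtColor(r.capture('side'),cv2.COLOR_RGB2BGR)[150:330,170:420])
go(.4945,-.1965,.16)"
```

```text
t 10.1 tcp [ 0.6358 -0.0698  0.2224] rpy [-179.39    0.28   62.15] F [ 0.14 -1.02 -1.88] w 0.0003
delta tool mm [-177.7  -65.1   64. ]
```

View pics/w_l.png

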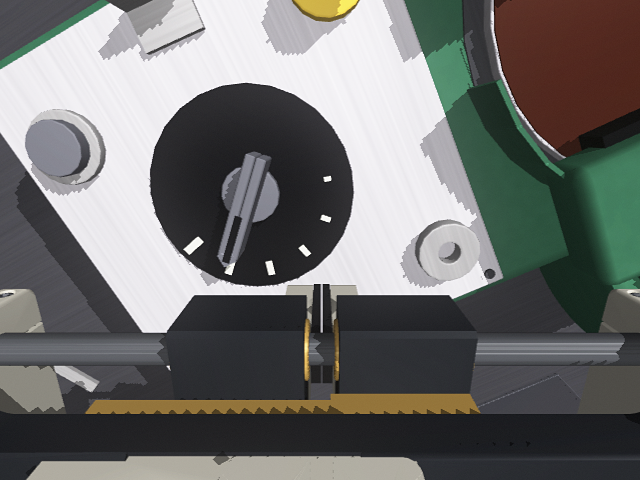

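View pics/side3.png

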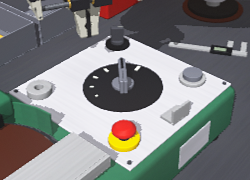

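Run:
```python
from h import *
im=cv2.imread("pics/w_l.png")
i=r.camera_info("wrist")
print(ray("wrist",(56,148),.138))
t=ray("wrist",(257,158),.154);n=ray("wrist",(226,262),.154);q=n-t;print("lever",np.degrees(np.arctan2(q[1],q[0])),n[:2]-C)
for p in [(327,179),(326,218),(305,250),(270,267),(230,268),(194,245)]:
    q=ray("wrist",p,.123)[:2]-C;print(np.degrees(np.arctan2(q[1],q[0])).round(1),end=" ")
hs=cv2.cvtColor(cv2.imread("pics/top0.png"),cv2.COLOR_BGR2GRAY)
c=hs[255:292,325:367]
cv2.imwrite("pics/b.png",cv2.resize(c,None,fx=14,fy=14,interpolation=cv2.INTER_NEAREST))
go(.4945,-.197,.20)
```

```text
[ 0.492407   -0.19315414  0.138     ]
lever -47.493912920844814 [ 0.02727572 -0.03195595]
75.7 45.2 13.8 -18.3 -49.2 -80.0 t 10.1 tcp [ 0.6358 -0.0698  0.2224] rpy [-179.39    0.28   62.15] F [ 0.14 -1.02 -1.88] w 0.0003
delta tool mm [-178.3  -65.3   24. ]
```

View pics/b.png

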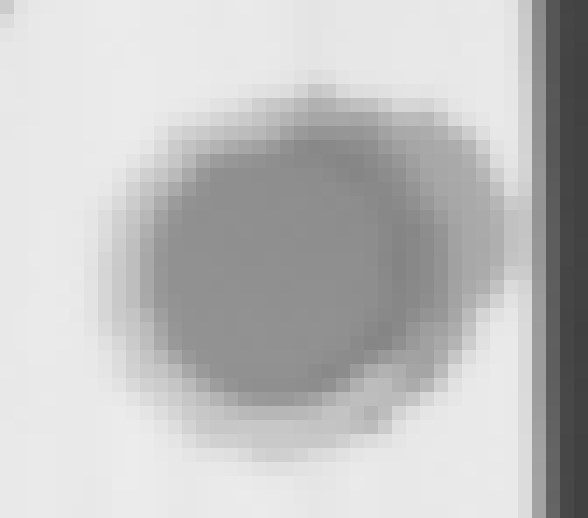

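Emit:
step_arm --pt "0 0 0 -35 -13 0 -1" --pt "0 0 0 -40 -14 0 -1" --pt "0 0 0 -40 -14 5 -1" --pt "0 0 0 -35 -13 10 -1" --pt "0 0 0 -22 -9 5 -1" --pt "0 0 0 0 0 0 -1" --pt "0 0 0 0 0 0 -1"

```text
time_s: 10.8
tcp_pos: [0.4899, -0.1951, 0.1948]
eef_rot: [-178.7, 0.6, 62.2]
contact_force: [0.3, 0.2, -0.3]
gripper_width: 0.0007
```

```bash
python3 -c "
from h import *
go(.4935,-.1965,.145,61)"; python3 look.py m
```

```text
t 10.8 tcp [ 0.4899 -0.1951  0.1948] rpy [-178.71    0.59   62.2 ] F [ 0.27  0.18 -0.33] w 0.0007
delta tool mm [ 1.   5.  49.7] rotvec [-0.0224  0.0106  0.0208]
```

View pics/w_m.png

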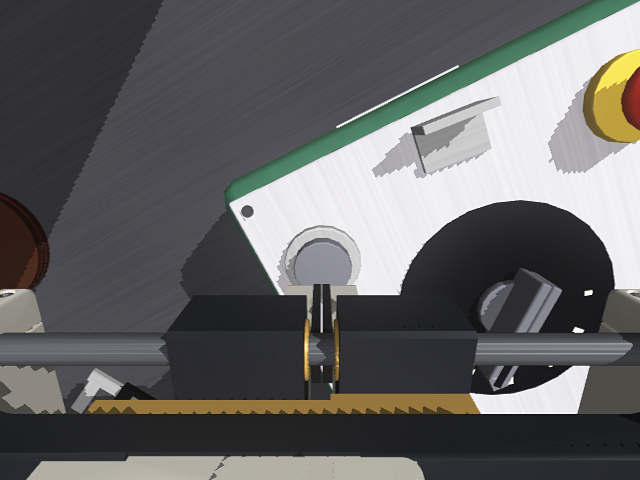

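```bash
python3 -c "
from h import *
print(ray('wrist',(320,260),.128),ray('wrist',(323,266),.138))"
```

```text
[ 0.49037226 -0.19753731  0.128     ] [ 0.49180752 -0.19595779  0.138     ]
```

Emit:
step_arm --pt "-0.022 0.011 0 1 4 15 -1" --pt "0 0 0 0 0 20 -1" --pt "0 0 0 0 0 12 -1" --pt "0 0 0 0 0 2 -1" --pt "0 0 0 0 0 0 -1"

```text
time_s: 11.35
tcp_pos: [0.4974, -0.1934, 0.1434]
eef_rot: [180.0, -0.0, 62.4]
contact_force: [-0.2, 0.8, 0.6]
gripper_width: 0.0002
```

```bash
python3 -c "
from h import *
go(.4935,-.1965,.142,61)"; python3 look.py n
```

```text
t 11.35 tcp [ 0.4974 -0.1934  0.1434] rpy [ 1.800e+02 -3.000e-02  6.242e+01] F [-0.21  0.79  0.65] w 0.0002
delta tool mm [-4.6 -2.   1.3] rotvec [ 0.0001 -0.0006  0.0249]
```

View pics/w_n.png

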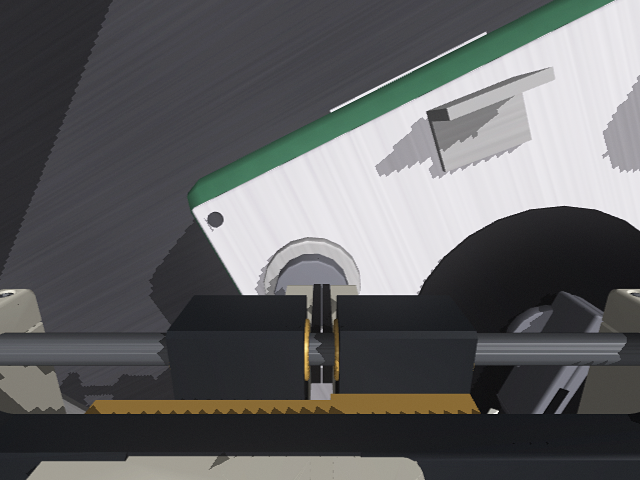

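Emit:
step_arm --pt "0 0 0 -5 -3 0 -1" --pt "0 0 0 0 0 0 -1" --pt "0 0 0 0 0 4 -1" --pt "0 0 0 0 0 3 -1" --pt "0 0 0 0 0 3 -1"

```text
time_s: 11.9
tcp_pos: [0.4939, -0.1966, 0.1355]
eef_rot: [179.7, -0.1, 62.5]
contact_force: [-1.9, 0.9, 2.7]
gripper_width: 0.0007
```

```bash
python3 -c "
from h import *
go(.4925,-.1965,.132)"
```

```text
t 11.9 tcp [ 0.4939 -0.1966  0.1355] rpy [ 1.7975e+02 -1.3000e-01  6.2460e+01] F [-1.91  0.9   2.7 ] w 0.0007
delta tool mm [-0.6 -1.3  3.5]
```

Emit:
step_arm --pt "0 0 0 0 0 3 -1" --pt "0 0 0 0 0 3 -1" --pt "0 0 0 0 0 3 -1"

```text
time_s: 12.2
tcp_pos: [0.4942, -0.1967, 0.1316]
eef_rot: [179.6, -0.1, 62.6]
contact_force: [-15.4, 11.4, 40.2]
gripper_width: 0.0006
```

Emit:
step_arm --pt "0 0 0 0 0 -3 -1" --pt "0 0 0 0 0 -6 -1" --pt "0 0 0 0 0 -10 -1" --pt "0 0 0 0 0 -25 -1" --pt "0 0 0 0 0 -35 -1" --pt "0 0 0 0 0 -30 -1" --pt "0 0 0 0 0 0 -1"

```text
time_s: 12.9
tcp_pos: [0.493, -0.1968, 0.2461]
eef_rot: [179.7, -0.0, 62.6]
contact_force: [0.8, -0.1, 0.1]
gripper_width: 0.0006
```

```bash
python3 look.py o; python3 -c "
from h import *
go(.49,-.19,.2)
im=cv2.cvtColor(r.capture('side'),cv2.COLOR_RGB2BGR)
cv2.imwrite('pics/side4.png',cv2.resize(im[165:325,175:415],None,fx=3.3,fy=3.3,interpolation=cv2.INTER_CUBIC))"
```

```text
t 12.95 tcp [ 0.4922 -0.1964  0.2441] rpy [179.82  -0.    62.58] F [-0.54  0.09 -0.42] w 0.0007
delta tool mm [ 4.7 -5.  44.1]
```

View pics/side4.png

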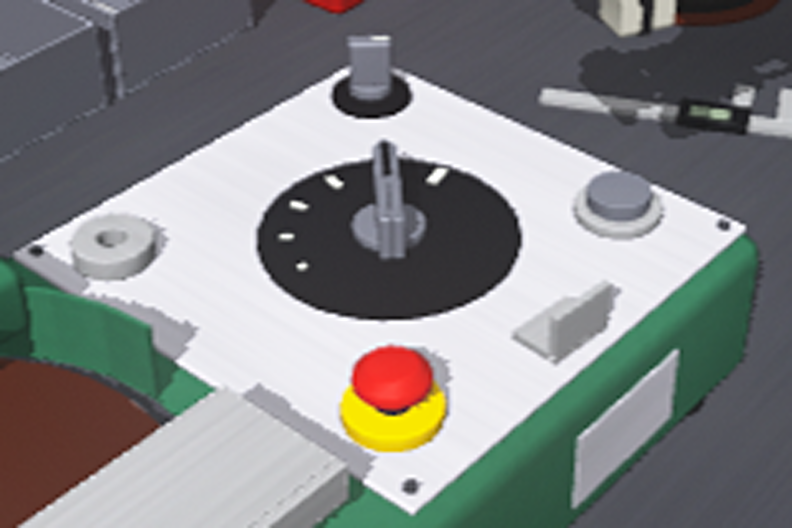

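View pics/w_o.png

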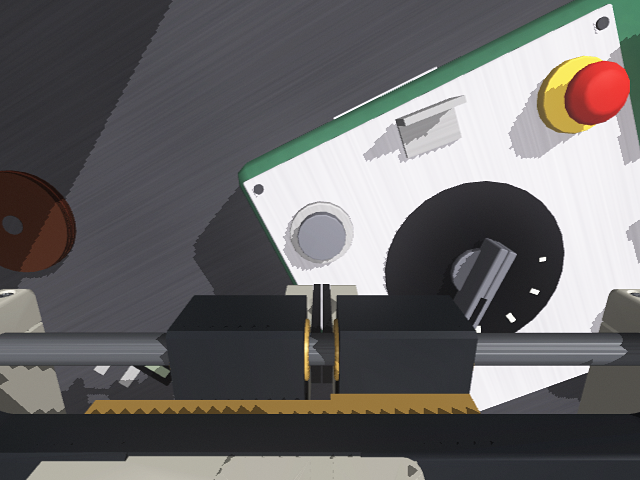

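```bash
python3 -c "
from h import *
print(r.close_job())"
```

```text
the job is handed in; nothing more can be done
None
```

The selector is on step 5 and the start button was pressed fully in and has come back out. I handed the job in at about 13 s.

- **Selector:** I pushed the lever from step 1 through four clicks with the shut fingertips, checking the wrist picture after each one. It rests at about -47.5°, and step 5 is expected at -47°. The side view shows marks 1–4 and 6 uncovered, with the lever over the fifth. It never went on to the sixth.
- **Start:** I pressed after the lever was set. The fingertip reached z = 131.6 mm (fully in is 132 mm), then lifted clear. The last side picture shows the button back out, in the same place as before.
- **Press force:** The vertical force reached about 40 N (about 44 N in total) once the button bottomed out, harder than the 4.5 N it needs. It was on the fingertips and stayed below the 120 N wrist limit.
- **Other items:** The stop button, direction knob, nut and bracket look unmoved in the last side picture. I saw no change in the caliper or discs, though the last pictures show each only in part.
- **Disagreements:** Early lever angles and start-button positions differed between views by up to about 3° and a few mm, with one outlier of about 8 mm from a cropped view. The finger's contact offset on the lever came out about 5 mm less than I first assumed. I corrected both from later pictures.

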